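# Find and release the latched key of the extraction selector

### The job

One of the four identical white keys on the grey selector box of the dust extraction has been left latched down. Tap the four keys lightly with a fingertip, one after the other from left to right, to find out which it is; then press that key all the way in and let go, so that it springs up and all four keys stand fully up. Do not press any other key home, and do not pick up or push about the loose things beside the box.

Things in the scene. Friction and masses are not known exactly. Their poses are not given: they have to be found in the camera images.
- key_row: Grey selector box with a black top plate, fixed to the worktop: 112 (x) x 244 (y) x 42 mm high. Origin at the centre of its underside; x points from its front (blue stripe, facing the robot) to its back, y along the row of keys to the left end as seen from the robot, z up. It may stand turned by up to about 0.35 rad. Keys move straight down.
- slot_1 (a point): Key place 1, left-most as the robot sees it (key_row y = 72 mm): the point at the centre of the top face of a key that stands up, 60 mm above the worktop. Fixed; it does not tell whether the key there is up or latched. Places are 48 mm apart.
- slot_2 (a point): Key place 2, second from the left as the robot sees it (key_row y = 24 mm): the point at the centre of the top face of a key that stands up, 60 mm above the worktop. Fixed; it does not tell whether the key there is up or latched. Places are 48 mm apart.
- slot_3 (a point): Key place 3, third from the left as the robot sees it (key_row y = -24 mm): the point at the centre of the top face of a key that stands up, 60 mm above the worktop. Fixed; it does not tell whether the key there is up or latched. Places are 48 mm apart.
- slot_4 (a point): Key place 4, right-most as the robot sees it (key_row y = -72 mm): the point at the centre of the top face of a key that stands up, 60 mm above the worktop. Fixed; it does not tell whether the key there is up or latched. Places are 48 mm apart.
- key_a: One of four identical white keys, in any of the places: top 36 (key_row x) x 29 mm; origin at the top centre, moves with it. Top above the worktop: up 60 mm, latched about 55, pressed home 51. Pressed home and let go, the latched key springs up for good; an up key would stay down for good; pressed less, it returns to where it was. Spring: gives from 1.5 N when up, 3.5 N when latched; home takes 6 N.
- key_b: One of four identical white keys, in any of the places: top 36 (key_row x) x 29 mm; origin at the top centre, moves with it. Top above the worktop: up 60 mm, latched about 55, pressed home 51. Pressed home and let go, the latched key springs up for good; an up key would stay down for good; pressed less, it returns to where it was. Spring: gives from 1.5 N when up, 3.5 N when latched; home takes 6 N.
- key_c: One of four identical white keys, in any of the places: top 36 (key_row x) x 29 mm; origin at the top centre, moves with it. Top above the worktop: up 60 mm, latched about 55, pressed home 51. Pressed home and let go, the latched key springs up for good; an up key would stay down for good; pressed less, it returns to where it was. Spring: gives from 1.5 N when up, 3.5 N when latched; home takes 6 N.
- key_d: One of four identical white keys, in any of the places: top 36 (key_row x) x 29 mm; origin at the top centre, moves with it. Top above the worktop: up 60 mm, latched about 55, pressed home 51. Pressed home and let go, the latched key springs up for good; an up key would stay down for good; pressed less, it returns to where it was. Spring: gives from 1.5 N when up, 3.5 N when latched; home takes 6 N.
- bur_case: Loose black bur case, 28x56x22 mm, beside the left end of the box; origin at the centre of its underside. To be left alone.
- stone_cast: Loose yellow stone cast of a dental arch, 56x63x27 mm, beside the right end of the box; origin at the centre of its underside. To be left alone.
- die_segment: Loose yellow die-stone segment with two teeth, 21x34x23 mm, behind the box; origin at the centre of its underside. To be left alone.

How it is judged:
On the way, in this order (a step that is already met when the one before it is completed fails the run):
1. the left-most key is tapped with the fingers (((contact force between key_a and the fingers above 0.2 N and horizontal distance between key_a and slot_1 below 0.01 m) or (contact force between key_b and the fingers above 0.2 N and horizontal distance between key_b and slot_1 below 0.01 m) or (contact force between key_c and the fingers above 0.2 N and horizontal distance between key_c and slot_1 below 0.01 m) or (contact force between key_d and the fingers above 0.2 N and horizontal distance between key_d and slot_1 below 0.01 m))), for 0.03 s.
2. the second from the left key is tapped with the fingers (((contact force between key_a and the fingers above 0.2 N and horizontal distance between key_a and slot_2 below 0.01 m) or (contact force between key_b and the fingers above 0.2 N and horizontal distance between key_b and slot_2 below 0.01 m) or (contact force between key_c and the fingers above 0.2 N and horizontal distance between key_c and slot_2 below 0.01 m) or (contact force between key_d and the fingers above 0.2 N and horizontal distance between key_d and slot_2 below 0.01 m))), for 0.03 s.
3. the third from the left key is tapped with the fingers (((contact force between key_a and the fingers above 0.2 N and horizontal distance between key_a and slot_3 below 0.01 m) or (contact force between key_b and the fingers above 0.2 N and horizontal distance between key_b and slot_3 below 0.01 m) or (contact force between key_c and the fingers above 0.2 N and horizontal distance between key_c and slot_3 below 0.01 m) or (contact force between key_d and the fingers above 0.2 N and horizontal distance between key_d and slot_3 below 0.01 m))), for 0.03 s.
4. the right-most key is tapped with the fingers (((contact force between key_a and the fingers above 0.2 N and horizontal distance between key_a and slot_4 below 0.01 m) or (contact force between key_b and the fingers above 0.2 N and horizontal distance between key_b and slot_4 below 0.01 m) or (contact force between key_c and the fingers above 0.2 N and horizontal distance between key_c and slot_4 below 0.01 m) or (contact force between key_d and the fingers above 0.2 N and horizontal distance between key_d and slot_4 below 0.01 m))), for 0.03 s.
5. the fingers are off the keys again, with a key still latched (contact force between each of key_a, key_b, key_c, key_d and the fingers below 0.05 N and z of any of key_a, key_b, key_c, key_d in the frame of key_row below 0.0565 m), for 0.1 s.
6. the latched key is pressed home by the fingers (((z of key_a in the frame of key_row below 0.052 m and contact force between key_a and the fingers above 1 N) or (z of key_b in the frame of key_row below 0.052 m and contact force between key_b and the fingers above 1 N) or (z of key_c in the frame of key_row below 0.052 m and contact force between key_c and the fingers above 1 N) or (z of key_d in the frame of key_row below 0.052 m and contact force between key_d and the fingers above 1 N))), for 0.03 s.
At the end, for the whole second after the job is handed in: All four keys stand fully up (within 1.5 mm), the loose things are where they were (z of each of key_a, key_b, key_c, key_d in the frame of key_row above 0.0585 m and distance of each of bur_case, stone_cast, die_segment from where it was at the start of the episode below 0.015 m); the robot touches nothing.
It fails at once if a second key is pressed home (more than 8 mm of its 9 mm) while one is still latched ((z of key_a in the frame of key_row below 0.052 m and z of any of key_b, key_c, key_d in the frame of key_row below 0.0565 m) or (z of key_b in the frame of key_row below 0.052 m and z of any of key_a, key_c, key_d in the frame of key_row below 0.0565 m) or (z of key_c in the frame of key_row below 0.052 m and z of any of key_a, key_b, key_d in the frame of key_row below 0.0565 m) or (z of key_d in the frame of key_row below 0.052 m and z of any of key_a, key_b, key_c in the frame of key_row below 0.0565 m)).
It fails at once if the black bur case is picked up or pushed more than 15 mm (distance of bur_case from where it was at the start of the episode above 0.015 m).
It fails at once if the stone cast is picked up or pushed more than 15 mm (distance of stone_cast from where it was at the start of the episode above 0.015 m).
It fails at once if the die-stone segment is picked up or pushed more than 15 mm (distance of die_segment from where it was at the start of the episode above 0.015 m).
It also fails if it takes over 45 s, if anything falls off the work surface, if the arm or the gripper's body presses on something with over 40 N, if the wrist force passes 120 N, or if a joint passes its speed limit or range.

### The arm

A 7-joint arm with a two-finger parallel gripper is mounted at the origin on a cart in front of the work surface, level with it; the furniture and walls round the work are solid. World frame = base frame: x ahead of the robot, y to its left, z up, the work surface at z = 0. Lengths are in m, angles in rad, forces in N, time in s.
With the tool pointing down it reaches from about 0.425 to 0.875 m from the base axis. Payload 8.4 kg.
Tool frame: the origin (TCP) lies midway between the tips of the shut fingers; the grasp point (between the pads) lies 19 mm behind it; z points along the fingers, y is the direction in which the jaws open and shut (so a half turn about z gives the same grasp; the last joint's range is limited). The gripper opens to 87 mm and grips with 3 to 60 N. Pads are 19 mm wide; open, the fingers measure 117 mm over their backs; the gripper's body (75 mm by 190 mm) begins 51 mm behind the grasp point.
Start: joints at [-0.099, 0.333, 0.04, 1.465, -0.013, 1.343, -0.059], TCP at [0.65, -0, 0.223] pointing down, gripper open.
Joint ranges: [-2.58, 2.58], [-0.38, 2.09], [-1.3, 1.39], [0.25, 2.4], [-1.5, 4.64], [0.08, 2.09], [-2.65, 2.65]. Speed limits (rad/s): [2.22, 2.22, 2.79, 2.79, 3.14, 3.14, 3.14].

### API

Orientations are given as a 3x3 rotation matrix whose columns are the frame's x, y, z axes.
In Python, from workcell import get_obs, capture, camera_model, hand_in, recognise, cut_out, landmark_of gives the robot as it stands. The module is installed in compiled form; this text tells all that it offers.
- The arm moves only by the tool send_rows, never from a script. Its argument "plan" is a list of rows, each an object with "xyz": the shift along the tool's x, y, z in units of 30 mm (1.0 is 30 mm), a list of three; "angular": the turn, a rotation vector about the tool's x, y, z in rad, a list of three; "hand": the gripper command: -1 is shut, 1 is fully open, values between are in proportion. In form: [{"xyz": [tx, ty, tz], "angular": [rx, ry, rz], "hand": hand}, ...]. A call has 1 to 5 rows; each row shifts and turns the commanded pose from where the row before left it, along the tool's axes as they then stand; what a row does not reach is not made up. A row lasts 1/8 s, in which the tool goes at most 62.5 mm and 10.7 degrees, less where a joint would pass 70% of its speed; a pose out of reach is approached as far as the arm can. A call is refused whole if a number of a shift passes 1 or a number of a turn 0.188, either way. A call with a gripper value outside its range is refused whole. The fingers move at their own pace and stop on an object; "squeeze" is the grip in N (left out, the last holds). Time passes only in rows, so rows that do not move let the fingers close. It gives the time, the measured TCP pose, the force and the opening at its end, in the units of the state.
- get_obs(): the state, without advancing time (a new reading comes with each control period).
- capture(name): name is "scene" or "side" or "wrist"; returns (picture, depth): 384x512x3 uint8, blue, green, red; 384x512 float32, m along the optical axis (not along the pixel's ray), 0 where there is no reading.
- camera_model(name): a dict with "fov_y" (degrees; the focal length in pixels is half the picture's height over the tangent of half this angle, whatever the lens; pixels are square), "cx", "cy" (the principal point, pixels), "extrinsics" (4x4, takes a point from world to camera coordinates). Camera axes: x right, y up, looking along -z (the intrinsics and any distortion apply to the point x, -y, -z); pixel columns grow to the right and rows downward; lengths in m; the calibration is good to about 2 mm. A picture is of the moment at which its call begins: read the wrist's pose just before it. camera_model takes no time and is no camera call; for the wrist camera it gives the pose at the moment of the call.
- hand_in(): hands the job in, once; it reports no verdict.
Trained networks look in the newest picture that a camera, given by its name, has taken for a name from the list of things; names that differ only in an ending like _2 or _b are one class to them, and where a whole thing is asked for, a point or a joint stands for the part that bears it (a point fixed in the world has none). Each returns a list of dicts, best first, with "score" (0 to 1); they miss things now and then, are a little off and sometimes report something else, mostly with a low value. They report only what shows in the picture. A call takes as long as a camera call.
- recognise(camera, label): "box" ([left, top, right, bottom] in pixels, round what is visible of it).
- cut_out(camera, label): "pixels" (384x512 bool, what is visible of it) and "box" ([left, top, right, bottom] in pixels, round what is visible of it).
- landmark_of(camera, label): "centre" ([column, row] in pixels: a listed point, or the origin of a listed thing).
The state is a dict: "time": time; "joint_pos": joint angles; "joint_vel": joint speeds; "joint_torque": joint torques, N m; "eef_pos": TCP position; "orientation": TCP orientation; "wrist_force": force on the tool from outside, world axes, zero at the start; "moment": the same for the moment, N m; "gripper_width": opening from 0.0 (shut) to 1.0 (fully open).
Only numpy, scipy, OpenCV 4.12 (cv2) and the standard library are available. Lean on these libraries where they do the work, as an engineer would, in place of code of your own. Each camera call takes 0.05 s, during which the arm holds its last target.

## Working session

There is one attempt and no reset: what is moved stays moved. The work goes in short steps, Python scripts to look and compute and a tool call to move; the robot and the scene stay as the last step left them, time stands still between calls to the robot, and variables do not carry over. Pictures are saved under pics/ and viewed, and the job is handed in when it is done.

Besides the shell and the picture viewer there is one more tool, called by a JSON object that holds its "method" and its "body". send_rows: Moves the arm, as the interface text tells. Its arguments: {"type":"object","properties":{"plan":{"type":"array"},"squeeze":{"type":"number"}},"required":["plan"]}

```bash
mkdir -p pics; cat > h.py <<'E'
from workcell import *
import numpy as np, cv2
def deproj(name,u,v,d,m=None):
    m=m or camera_model(name); f=192/np.tan(np.radians(m['fov_y'])/2)
    p=np.array([(u-m['cx'])/f*d,-(v-m['cy'])/f*d,-d,1.0])
    return (np.linalg.inv(m['extrinsics'])@p)[:3]
E
python3 - <<'E'
from h import *
o=get_obs(); print({k:np.round(v,3).tolist() for k,v in o.items()})
for n in ['scene','side','wrist']:
    m=camera_model(n); print(n,{k:(np.round(v,3).tolist() if k=='extrinsics' else v) for k,v in m.items()})
    p,d=capture(n); cv2.imwrite(f'pics/{n}0.png',p); np.save(f'{n}_d.npy',d)
    for l in ['slot_1','slot_2','slot_3','slot_4','key_a','key_row']:
        try:
            for r in landmark_of(n,l)[:4]: print(l,np.round(r['centre'],1),round(r['score'],2))
        except Exception as e: print(l,e)
E
```

```text
{'time': 0.0, 'joint_pos': [-0.099, 0.334, 0.04, 1.466, -0.013, 1.343, -0.058], 'joint_vel': [-0.0, 0.0, -0.0, -0.0, -0.0, -0.0, 0.0], 'joint_torque': [0.001, -65.635, 1.336, -40.38, -0.06, 0.045, 0.0], 'eef_pos': [0.65, -0.0, 0.222], 'orientation': [[0.0, 1.0, -0.002], [1.0, -0.0, -0.0], [-0.0, -0.002, -1.0]], 'wrist_force': [-0.605, -0.527, -0.337], 'moment': [0.001, -0.009, -0.03], 'gripper_width': 1.0}
scene {'fov_y': 57.42171686356394, 'cx': 257.9669666901771, 'cy': 194.48854513010596, 'extrinsics': [[0.884, -0.468, -0.007, -0.513], [0.259, 0.476, 0.841, -0.217], [-0.39, -0.745, 0.541, -0.719], [0.0, 0.0, 0.0, 1.0]]}
slot_1 [241.8 214.4] 0.88
slot_1 [219.  197.8] 0.76
slot_1 [232.5 207.6] 0.74
slot_1 [214.8 185.9] 0.55
slot_2 [241.8 214.4] 0.88
slot_2 [219.  197.8] 0.76
slot_2 [232.5 207.6] 0.74
slot_2 [214.8 185.9] 0.55
slot_3 [241.8 214.4] 0.88
slot_3 [219.  197.8] 0.76
slot_3 [232.5 207.6] 0.74
slot_3 [214.8 185.9] 0.55
slot_4 [241.8 214.4] 0.88
slot_4 [219.  197.8] 0.76
slot_4 [232.5 207.6] 0.74
slot_4 [214.8 185.9] 0.55
key_a [232.1 209.3] 0.7
key_a [212.4 189.1] 0.67
key_a
[... 810 characters left out ...]
w [283.9 233.7] 0.83
key_row [289.  203.5] 0.18
wrist {'fov_y': 67.58326496219112, 'cx': 260.1950865974513, 'cy': 191.37404998443762, 'extrinsics': [[1.0, -0.001, 0.001, -0.65], [0.001, 0.955, -0.296, 0.035], [-0.0, 0.296, 0.955, -0.392], [0.0, 0.0, 0.0, 1.0]]}
slot_1 [147.  203.9] 0.93
slot_1 [131.8 165.5] 0.76
slot_1 [121.9 127.7] 0.66
slot_2 [147.  203.9] 0.93
slot_2 [131.8 165.5] 0.76
slot_2 [121.9 127.7] 0.66
slot_3 [147.  203.9] 0.93
slot_3 [131.8 165.5] 0.76
slot_3 [121.9 127.7] 0.66
slot_4 [147.  203.9] 0.93
slot_4 [131.8 165.5] 0.76
slot_4 [121.9 127.7] 0.66
key_a [110.3  77. ] 0.88
key_a [136.4 164.4] 0.85
key_a [125.9 122.2] 0.72
key_a [145.5 204.7] 0.67
key_row [146.9 136.9] 0.77
```

View pics/wrist0.png

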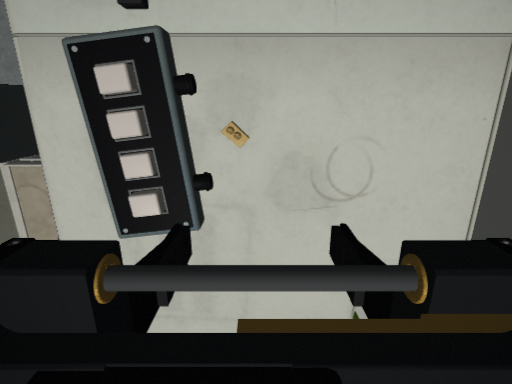

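View pics/scene0.png

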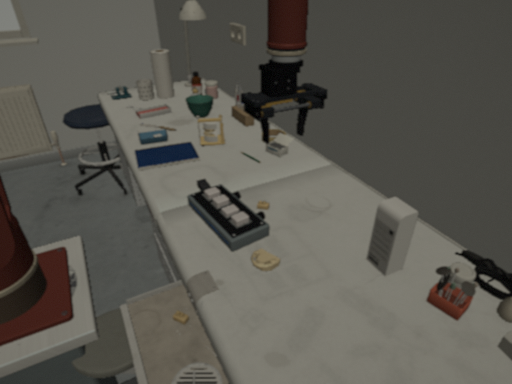

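View pics/side0.png

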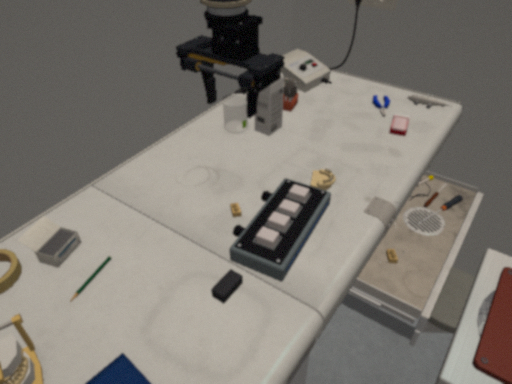

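```bash
python3 - <<'E'
from h import *
d=np.load('wrist_d.npy')
for u,v in [(110.3,77),(121.9,127.7),(125.9,122.2),(131.8,165.5),(136.4,164.4),(147,203.9),(145.5,204.7)]:
    k=np.median(d[int(v)-2:int(v)+3,int(u)-2:int(u)+3]); print(u,v,k,np.round(deproj('wrist',u,v,k),4))
for n,P in {'side':[(264.4,231.9),(273.9,218.1),(288.6,203.9),(297.5,189)],'scene':[(241.8,214.4),(232.5,207.6),(219,197.8),(214.8,185.9)]}.items():
    d=np.load(n+'_d.npy')
    for u,v in P:
        k=np.median(d[int(v)-1:int(v)+2,int(u)-1:int(u)+2]); print(n,u,v,np.round(deproj(n,u,v,k),4))
E
```

```text
110.3 77 0.30248502 [0.4918 0.1076 0.0604]
121.9 127.7 0.31767377 [0.4966 0.0553 0.0607]
125.9 122.2 0.3166948 [0.5015 0.0611 0.0599]
131.8 165.5 0.33548462 [0.4996 0.0115 0.0556]
136.4 164.4 0.33552647 [0.5049 0.0128 0.0552]
147 203.9 0.34455508 [ 0.5137 -0.0344  0.0604]
145.5 204.7 0.34503263 [ 0.5117 -0.0355  0.0602]
side 264.4 231.9 [0.4999 0.1044 0.0582]
side 273.9 218.1 [0.5049 0.0645 0.0596]
side 288.6 203.9 [0.5063 0.0079 0.0542]
side 297.5 189 [ 0.5124 -0.0367  0.06  ]
scene 241.8 214.4 [ 0.5173 -0.0353  0.0609]
scene 232.5 207.6 [0.5131 0.0116 0.0539]
scene 219 197.8 [0.4974 0.0626 0.0594]
scene 214.8 185.9 [ 5.433e-01  2.176e-01 -2.000e-04]
```

The box is on the left of the wrist picture, with keys at about (113,78), (127,122), (138,164) and (147,204). The depth puts place 3 about 5 mm lower than the others. Next I'll fit the row pose accurately.

```bash
python3 - <<'E'
from h import *
for n in ['wrist','side','scene']:
    p,_=capture(n); d=np.load(n+'_d.npy'); m=camera_model(n)
    C=[]
    for r in cut_out(n,'key_a'):
        if r['score']<.3: continue
        v,u=np.nonzero(r['pixels']&(d>0))
        f=192/np.tan(np.radians(m['fov_y'])/2); D=d[v,u]
        P=(np.linalg.inv(m['extrinsics'])@np.c_[(u-m['cx'])/f*D,-(v-m['cy'])/f*D,-D,np.ones(len(D))].T).T[:,:3]
        h=np.percentile(P[:,2],75); T=P[abs(P[:,2]-h)<.0025]
        if len(T)<10: continue
        r_=cv2.minAreaRect((T[:,:2]*1000).astype(np.float32))
        print(n,round(r['score'],2),len(T),'mean',np.round(T.mean(0),4),'rect',np.round(r_[0],1),np.round(r_[1],1),round(r_[2],1),'zmed',round(np.median(T[:,2]),4))
E
```

```text
wrist 0.84 607 mean [ 0.5112 -0.0352  0.0601] rect [510.4 -35.8] [35.5 27.7] 4.9 zmed 0.0601
wrist 0.82 820 mean [0.4995 0.0589 0.0601] rect [499.1  58.5] [35.8 28.7] 5.2 zmed 0.0601
wrist 0.71 933 mean [0.4939 0.1065 0.0602] rect [493.6 106.5] [35.7 28.7] 6.1 zmed 0.0603
wrist 0.68 688 mean [0.5052 0.0117 0.0551] rect [505.1  11.3] [35.3 28.5] 6.7 zmed 0.0552
side 0.82 148 mean [ 0.5084 -0.0345  0.0595] rect [508.5 -35.1] [34.5 28.7] 3.7 zmed 0.0595
side 0.82 143 mean [0.5013 0.0128 0.0548] rect [501.7  13. ] [33.4 27.3] 11.3 zmed 0.0548
side 0.69 189 mean [0.4969 0.0602 0.0597] rect [496.7  58.8] [36.1 29.6] 3.4 zmed 0.0597
side 0.67 212 mean [0.4915 0.1081 0.0597] rect [491.7 108.2] [36.2 30.3] 2.3 zmed 0.0596
side 0.39 111 mean [ 0.5023 -0.1548  0.0191] rect [ 502.6 -155.7] [39.3 58.8] 22.8 zmed 0.0192
scene 0.54 104 mean [ 0.508  -0.0385  0.0605] rect [508.2 -37. ] [34.4 29.6] 3.1 zmed 0.0606
scene 0.53 72 mean [0.5012 0.0073 0.0557] rect [501.6   8.4] [28.6 25. ] 16.2 zmed 0.0558
scene 0.46 81 mean [0.4973 0.0566 0.0606] rect [497.3  58.4] [35.8 29.4] 8.4 zmed 0.0606
scene 0.44 74 mean [0.491  0.1037 0.0604] rect [491.8 104.7] [36.4 28. ] 14.2 zmed 0.0603
```

{"method": "send_rows", "body": {"plan": [{"xyz":[0.71,-1,0],"angular":[0,0,0],"hand":-1},{"xyz":[0.71,-1,0],"angular":[0,0,0],"hand":-1},{"xyz":[0.71,-1,0.3],"angular":[0,0,0],"hand":-1},{"xyz":[0.71,-1,0.6],"angular":[0,0,0],"hand":-1},{"xyz":[0.71,-1,0.6],"angular":[0,0,0],"hand":-1}]}}

```text
time: 1.98
eef_pos: [0.4991, 0.1072, 0.1773]
orientation: [[-0.0, 1.0, 0.001], [1.0, 0.0, 0.0], [0.0, 0.001, -1.0]]
wrist_force: [-0.3, 0.3, -0.3]
gripper_width: 0.515
```

{"method": "send_rows", "body": {"plan": [{"xyz":[0,-0.23,0.8],"angular":[0,0,0],"hand":-1},{"xyz":[0,0,0.8],"angular":[0,0,0],"hand":-1},{"xyz":[0,0,0.8],"angular":[0,0,0],"hand":-1},{"xyz":[0,0,0],"angular":[0,0,0],"hand":-1},{"xyz":[0,0,0],"angular":[0,0,0],"hand":-1}]}}

```text
time: 2.6
eef_pos: [0.4936, 0.1066, 0.1065]
orientation: [[0.0, 1.0, 0.001], [1.0, -0.0, 0.0], [0.0, 0.001, -1.0]]
wrist_force: [0.7, 0.5, 0.1]
gripper_width: 0.024
```

{"method": "send_rows", "body": {"plan": [{"xyz":[0,0,0.7],"angular":[0,0,0],"hand":-1},{"xyz":[0,0,0.6],"angular":[0,0,0],"hand":-1},{"xyz":[0,0,0],"angular":[0,0,0],"hand":-1},{"xyz":[0,0,0],"angular":[0,0,0],"hand":-1}]}}

```text
time: 3.1
eef_pos: [0.4939, 0.1067, 0.0679]
orientation: [[0.0, 1.0, 0.002], [1.0, -0.0, 0.001], [0.001, 0.002, -1.0]]
wrist_force: [0.0, 0.9, -0.4]
gripper_width: 0.005
```

```bash
python3 - <<'E'
from h import *
for n in ['side','wrist']:
    p,d=capture(n); cv2.imwrite(f'pics/{n}1.png',p)
print(get_obs()['wrist_force'],get_obs()['eef_pos'])
E
```

```text
[0.19677926 0.19734425 0.08091823] [0.49389296 0.10672459 0.06777841]
```

View pics/side1.png

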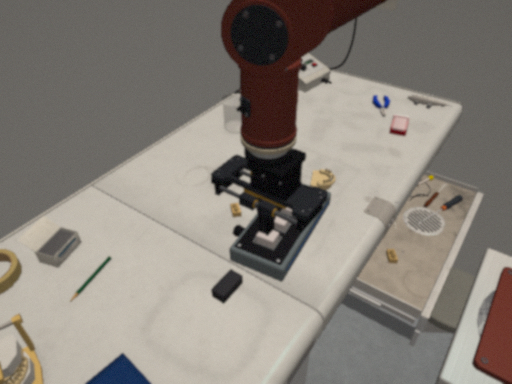

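The side view shows the shut fingertips just above the left-most key, at about (268,222). I'll tap in small steps.

{"method": "send_rows", "body": {"plan": [{"xyz":[0,0,0.2],"angular":[0,0,0],"hand":-1},{"xyz":[0,0,0.07],"angular":[0,0,0],"hand":-1},{"xyz":[0,0,0.04],"angular":[0,0,0],"hand":-1},{"xyz":[0,0,0],"angular":[0,0,0],"hand":-1}]}}

```text
time: 3.7
eef_pos: [0.4933, 0.1066, 0.0574]
orientation: [[-0.0, 1.0, 0.0], [1.0, 0.0, 0.0], [0.0, 0.0, -1.0]]
wrist_force: [0.6, -0.4, 3.1]
gripper_width: 0.006
```

{"method": "send_rows", "body": {"plan": [{"xyz":[0,0,-0.5],"angular":[0,0,0],"hand":-1},{"xyz":[-0.8,0.1,0],"angular":[0,0,0],"hand":-1},{"xyz":[-0.8,0.1,0],"angular":[0,0,0],"hand":-1},{"xyz":[0,0,0.15],"angular":[0,0,0],"hand":-1},{"xyz":[0,0,0],"angular":[0,0,0],"hand":-1}]}}

```text
time: 4.32
eef_pos: [0.4987, 0.0591, 0.0678]
orientation: [[-0.0, 1.0, -0.001], [1.0, 0.0, 0.0], [0.0, -0.001, -1.0]]
wrist_force: [-0.1, 1.1, -0.1]
gripper_width: 0.006
```

{"method": "send_rows", "body": {"plan": [{"xyz":[0,0,0.2],"angular":[0,0,0],"hand":-1},{"xyz":[0,0,0.1],"angular":[0,0,0],"hand":-1},{"xyz":[0,0,0.05],"angular":[0,0,0],"hand":-1},{"xyz":[0,0,0],"angular":[0,0,0],"hand":-1}]}}

```text
time: 4.82
eef_pos: [0.4991, 0.0589, 0.0573]
orientation: [[-0.0, 1.0, -0.0], [1.0, 0.0, 0.0], [0.0, -0.0, -1.0]]
wrist_force: [-1.2, 1.3, 3.1]
gripper_width: 0.001
```

Key 2 is up (3.1 N at 57.3 mm). Key 3 is next.

{"method": "send_rows", "body": {"plan": [{"xyz":[0,0,-0.5],"angular":[0,0,0],"hand":-1},{"xyz":[-0.8,0.1,0],"angular":[0,0,0],"hand":-1},{"xyz":[-0.8,0.1,0],"angular":[0,0,0],"hand":-1},{"xyz":[0,0,0.15],"angular":[0,0,0],"hand":-1},{"xyz":[0,0,0],"angular":[0,0,0],"hand":-1}]}}

```text
time: 5.45
eef_pos: [0.5049, 0.011, 0.0679]
orientation: [[0.0, 1.0, -0.0], [1.0, -0.0, 0.0], [0.0, -0.0, -1.0]]
wrist_force: [-0.4, -0.0, 0.4]
gripper_width: 0.008
```

{"method": "send_rows", "body": {"plan": [{"xyz":[0,0,0.2],"angular":[0,0,0],"hand":-1},{"xyz":[0,0,0.1],"angular":[0,0,0],"hand":-1},{"xyz":[0,0,0.05],"angular":[0,0,0],"hand":-1},{"xyz":[0,0,0],"angular":[0,0,0],"hand":-1}]}}

```text
time: 5.95
eef_pos: [0.505, 0.0106, 0.0571]
orientation: [[-0.0, 1.0, -0.0], [1.0, 0.0, -0.0], [-0.0, -0.0, -1.0]]
wrist_force: [0.1, 0.2, 0.0]
gripper_width: 0.002
```

At 57.1 mm there is no force, so key 3 is the latched one. I'll go about 3 mm further to touch it.

{"method": "send_rows", "body": {"plan": [{"xyz":[0,0,0.06],"angular":[0,0,0],"hand":-1},{"xyz":[0,0,0.02],"angular":[0,0,0],"hand":-1},{"xyz":[0,0,0],"angular":[0,0,0],"hand":-1}]}}

```text
time: 6.32
eef_pos: [0.5052, 0.0106, 0.0551]
orientation: [[0.0, 1.0, 0.0], [1.0, -0.0, 0.0], [0.0, 0.0, -1.0]]
wrist_force: [-1.1, -0.1, 3.7]
gripper_width: 0.002
```

{"method": "send_rows", "body": {"plan": [{"xyz":[0,0,-0.55],"angular":[0,0,0],"hand":-1},{"xyz":[-0.78,0.1,0],"angular":[0,0,0],"hand":-1},{"xyz":[-0.78,0.1,0],"angular":[0,0,0],"hand":-1},{"xyz":[0,0,0.1],"angular":[0,0,0],"hand":-1},{"xyz":[0,0,0],"angular":[0,0,0],"hand":-1}]}}

```text
time: 6.95
eef_pos: [0.511, -0.0357, 0.0686]
orientation: [[-0.0, 1.0, -0.0], [1.0, 0.0, 0.0], [0.0, -0.0, -1.0]]
wrist_force: [-0.2, 0.7, 0.7]
gripper_width: 0.005
```

{"method": "send_rows", "body": {"plan": [{"xyz":[0,0,0.2],"angular":[0,0,0],"hand":-1},{"xyz":[0,0,0.1],"angular":[0,0,0],"hand":-1},{"xyz":[0,0,0.06],"angular":[0,0,0],"hand":-1},{"xyz":[0,0,0],"angular":[0,0,0],"hand":-1}]}}

```text
time: 7.45
eef_pos: [0.511, -0.0359, 0.0575]
orientation: [[-0.0, 1.0, -0.0], [1.0, 0.0, 0.0], [0.0, -0.0, -1.0]]
wrist_force: [-0.6, 2.3, 3.7]
gripper_width: 0.008
```

Key 4 is up (3.7 N at 57.5 mm). I'll lift off, go back above key 3 and check the heights before pressing.

{"method": "send_rows", "body": {"plan": [{"xyz":[0,0,-0.7],"angular":[0,0,0],"hand":-1},{"xyz":[0.78,-0.1,0],"angular":[0,0,0],"hand":-1},{"xyz":[0.78,-0.1,0],"angular":[0,0,0],"hand":-1},{"xyz":[0,0,0.35],"angular":[0,0,0],"hand":-1},{"xyz":[0,0,0],"angular":[0,0,0],"hand":-1}]}}

```text
time: 8.07
eef_pos: [0.5043, 0.0096, 0.0671]
orientation: [[0.0, 1.0, -0.002], [1.0, -0.0, -0.001], [-0.001, -0.002, -1.0]]
wrist_force: [0.5, 0.5, -0.3]
gripper_width: 0.001
```

```bash
cat > chk.py <<'E'
from h import *
import sys
for n in sys.argv[2:]:
    p,d=capture(n); m=camera_model(n); cv2.imwrite(f'pics/{n}{sys.argv[1]}.png',p)
    for r in cut_out(n,'key_a'):
        if r['score']<.3: continue
        v,u=np.nonzero(r['pixels']&(d>0))
        f=192/np.tan(np.radians(m['fov_y'])/2); D=d[v,u]
        P=(np.linalg.inv(m['extrinsics'])@np.c_[(u-m['cx'])/f*D,-(v-m['cy'])/f*D,-D,np.ones(len(D))].T).T[:,:3]
        h=np.percentile(P[:,2],75); T=P[abs(P[:,2]-h)<.0025]
        if len(T)>9: print(n,round(r['score'],2),len(T),np.round(T.mean(0),4))
o=get_obs();print(o['time'],o['eef_pos'],o['wrist_force'])
E
python3 chk.py 2 side
```

```text
side 0.87 174 [0.4965 0.0609 0.0597]
side 0.84 213 [0.4909 0.1077 0.0596]
side 0.69 87 [ 0.5012 -0.0367  0.0595]
side 0.53 125 [0.4998 0.0144 0.0549]
8.175 [0.50494727 0.00938442 0.06780025] [-0.0357741  -0.7948401   0.12504426]
```

{"method": "send_rows", "body": {"plan": [{"xyz":[0.03,0,0.3],"angular":[0,0,0],"hand":-1},{"xyz":[0,0,0.12],"angular":[0,0,0],"hand":-1},{"xyz":[0,0,0.1],"angular":[0,0,0],"hand":-1},{"xyz":[0,0,0.05],"angular":[0,0,0],"hand":-1},{"xyz":[0,0,0],"angular":[0,0,0],"hand":-1}]}}

```text
time: 8.8
eef_pos: [0.5048, 0.0111, 0.0515]
orientation: [[0.0, 1.0, -0.001], [1.0, -0.0, -0.0], [-0.0, -0.001, -1.0]]
wrist_force: [-5.1, -1.0, 9.8]
gripper_width: 0.006
```

{"method": "send_rows", "body": {"plan": [{"xyz":[0,0,0.04],"angular":[0,0,0],"hand":-1},{"xyz":[0,0,0],"angular":[0,0,0],"hand":-1}]}}

```text
time: 9.05
eef_pos: [0.5048, 0.0111, 0.0512]
orientation: [[0.0, 1.0, -0.001], [1.0, -0.0, -0.0], [-0.0, -0.001, -1.0]]
wrist_force: [-10.8, -2.2, 22.0]
gripper_width: 0.003
```

The key is on its stop: 22 N with no further travel. I'll release it and back off.

{"method": "send_rows", "body": {"plan": [{"xyz":[0,0,-0.4],"angular":[0,0,0],"hand":-1},{"xyz":[0,0,-0.8],"angular":[0,0,0],"hand":-1},{"xyz":[0,0.8,-0.9],"angular":[0,0,0],"hand":-1},{"xyz":[0,1,-0.9],"angular":[0,0,0],"hand":-1},{"xyz":[0,1,-0.9],"angular":[0,0,0],"hand":-1}]}}

```text
time: 9.68
eef_pos: [0.5901, 0.0115, 0.1679]
orientation: [[-0.0, 1.0, 0.001], [1.0, 0.0, 0.0], [0.0, 0.001, -1.0]]
wrist_force: [1.2, -0.2, 0.5]
gripper_width: 0.007
```

{"method": "send_rows", "body": {"plan": [{"xyz":[0,1,-0.5],"angular":[0,0,0],"hand":-1},{"xyz":[0,0.6,0],"angular":[0,0,0],"hand":-1},{"xyz":[0,0,0],"angular":[0,0,0],"hand":-1},{"xyz":[0,0,0],"angular":[0,0,0],"hand":-1},{"xyz":[0,0,0],"angular":[0,0,0],"hand":-1}]}}

```text
time: 10.3
eef_pos: [0.6364, 0.0114, 0.1817]
orientation: [[-0.0, 1.0, -0.0], [1.0, 0.0, 0.0], [0.0, -0.0, -1.0]]
wrist_force: [0.2, -0.4, 1.3]
gripper_width: 0.007
```

```bash
python3 chk.py 3 wrist side
```

```text
wrist 0.9 1020 [0.4996 0.0592 0.0602]
wrist 0.64 769 [ 0.5107 -0.0356  0.0601]
wrist 0.63 1183 [0.4941 0.1065 0.0603]
wrist 0.57 886 [0.5053 0.0118 0.0601]
side 0.8 164 [0.5026 0.0128 0.0598]
side 0.64 216 [0.4911 0.1077 0.0597]
side 0.61 189 [0.4963 0.0606 0.0596]
side 0.56 140 [ 0.5074 -0.0338  0.0596]
10.5 [0.63680207 0.01137388 0.18190252] [-0.24679453 -0.5121895  -0.19894934]
```

View pics/side3.png

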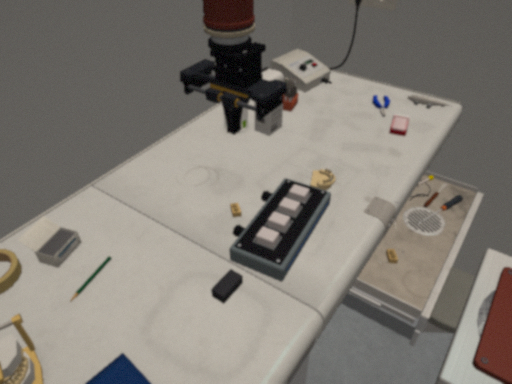

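All four keys now read about 60 mm. In the picture the loose things are where they started: bur case (228,285), cast (323,178) and segment (236,210). The gripper is clear of everything.

```bash
python3 -c "
from workcell import hand_in
print(hand_in())"
```

```text
the job is handed in; nothing more can be done
None
```

The latched key was the third from the left. It has sprung up, all four keys now stand fully up, and I handed the job in at about 10.5 s of the 45 s allowed.

- **Tapping, left to right:** Keys 1, 2 and 4 pushed back with 3.1 to 3.7 N at about 57.5 mm, so they were up. Key 3 gave no force until 55 mm, then 3.7 N. The depth images also showed it about 5 mm lower than the others.
- **Pressing home:** After lifting clear, I pressed key 3 onto its stop, with the fingertip at 51.2 mm and 22 N at the wrist, then let go.
- **Last checks:** The wrist and side cameras both read all four key tops at 59.6 to 60.3 mm. By eye, the loose things are where they were in the side picture. I did not measure their positions. The gripper was clear of everything, and no check failed or disagreed.

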